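# Sweep the brass nuts into the open drawer and shut it

## Task

Sweep the four brass nuts across the mat on top of the drawer unit and off its open front edge into the drawer, without picking up or carrying any of them, then push the drawer gently until it is fully shut. Leave the torch, the roll of tape and the standing ceramic nozzle where they are.

Things in the scene. Friction and masses are not known exactly. Their poses are not given: they have to be found in the camera images.
- case: Blue-grey steel bench unit with one drawer, fixed; 280 mm wide (its x), 360 mm deep (its y). Origin: centre of its underside, on the bench. y points out of the front, as the drawer opens. Its top, 80 mm up, is a dark grey rubber mat; a rim 4 mm thick, 12 mm high runs round x = -140, x = +140 and y = -180 mm; the front edge (y = +180) is open, marked by a level bright strip 10 mm wide.
- drawer (a joint): How far the drawer is open, in m: 0 fully shut, up to 0.17. It slides along the case's y axis on stiff runners (about 2.5 N of friction) and stays where it is left; it does not spring or latch.
- drawer_pull (a point): Middle of the outer face of the aluminium pull, the bar 14 mm high across the whole front of the drawer, 61 mm above the bench; it is the foremost part of the drawer. Axes as the case's. With the drawer shut it lies 210 mm in front of the case's origin (along y). The drawer front's top edge is 70 mm above the bench, so 10 mm below the mat.
- drawer_floor (a point): Point on the drawer's foam-lined floor, 14 mm above the bench; with the drawer shut it lies straight above the case's origin. Axes as the case's. Inside, the drawer reaches from x = -126 to +126 mm and from y = -163 to +180 mm of this point, with side walls 46 mm high; the part drawn out in front of the case is open above.
- nut1: Brass hexagon nut lying flat on the mat, 27 mm across flats, 31 mm across corners, 14 mm high, about 45 g. One of four alike. Origin: centre of its underside; z is up.
- nut2: Brass hexagon nut lying flat on the mat, 27 mm across flats, 31 mm across corners, 14 mm high, about 45 g. One of four alike. Origin: centre of its underside; z is up.
- nut3: Brass hexagon nut lying flat on the mat, 27 mm across flats, 31 mm across corners, 14 mm high, about 45 g. One of four alike. Origin: centre of its underside; z is up.
- nut4: Brass hexagon nut lying flat on the mat, 27 mm across flats, 31 mm across corners, 14 mm high, about 45 g. One of four alike. Origin: centre of its underside; z is up.
- nozzle: Pink ceramic gas nozzle standing upright on the mat among the nuts, 19 mm wide at the foot, 34 mm high; tips over easily. Bystander. Origin: centre of its foot; z is up.
- torch: Yellow hand torch with black ends lying along the back of the mat, 157 mm long, 40 mm wide, 38 mm high. Bystander. Origin: under its middle, on the mat; its x axis runs along it.
- tape: Roll of black tape lying flat at the back of the mat, 54 mm across, 19 mm high. Bystander. Origin: centre of its underside.
Not all that is in view belongs to the job. Leave any purple or red look-alike of the nut2 alone.

How it is judged (in metres and radians):
On the way, in this order (a step that is already met when the one before it is completed fails the run):
1. all four nuts lie in the drawer (x of nut1 in the frame of drawer_floor between -0.126 and 0.126 m and y of nut1 in the frame of drawer_floor between -0.165 and 0.18 m and z of nut1 in the frame of drawer_floor between -0.004 and 0.05 m and x of nut2 in the frame of drawer_floor between -0.126 and 0.126 m and y of nut2 in the frame of drawer_floor between -0.165 and 0.18 m and z of nut2 in the frame of drawer_floor between -0.004 and 0.05 m and x of nut3 in the frame of drawer_floor between -0.126 and 0.126 m and y of nut3 in the frame of drawer_floor between -0.165 and 0.18 m and z of nut3 in the frame of drawer_floor between -0.004 and 0.05 m and x of nut4 in the frame of drawer_floor between -0.126 and 0.126 m and y of nut4 in the frame of drawer_floor between -0.165 and 0.18 m and z of nut4 in the frame of drawer_floor between -0.004 and 0.05 m), for 0.2 s.
2. the drawer is fully shut (value of joint drawer below 0.006 m), for 0.2 s.
At the end, for the whole second after the job is handed in: All four nuts lie at rest inside the drawer, the drawer is shut to within 6 mm, and the torch, tape and nozzle are within 15 mm of where they began, the nozzle still standing (all of step 1 and linear speed of each of nut1, nut2, nut3, nut4 below 0.03 m/s and value of joint drawer below 0.006 m and distance of each of nozzle, torch, tape from where it was at the start of the episode below 0.015 m and angle between nozzle's own z axis and vertical below 0.2 rad); the robot touches nothing.
It fails at once if a nut is picked up (its underside more than 35 mm above the mat) (z of any of nut1, nut2, nut3, nut4 in the frame of case above 0.115 m).
It fails at once if a nut is carried out past the front edge (more than 40 mm beyond it, still at the height of the mat) instead of dropping off it ((y of nut1 in the frame of case above 0.22 m and z of nut1 in the frame of case above 0.075 m) or (y of nut2 in the frame of case above 0.22 m and z of nut2 in the frame of case above 0.075 m) or (y of nut3 in the frame of case above 0.22 m and z of nut3 in the frame of case above 0.075 m) or (y of nut4 in the frame of case above 0.22 m and z of nut4 in the frame of case above 0.075 m)).
It fails at once if the drawer is slammed (closing faster than 0.4 m/s) (velocity of joint drawer below -0.4 m/s).
It fails at once if the torch, tape or nozzle is moved more than 15 mm or the nozzle is tipped (distance of any of nozzle, torch, tape from where it was at the start of the episode above 0.015 m or angle between nozzle's own z axis and vertical above 0.2 rad).
It also fails if it takes over 64 s, if anything falls off the work surface, if the arm or the gripper's body presses on something with over 40 N, if the wrist force passes 120 N, or if a joint passes its speed limit or range.

## Robot

A 6-joint arm with a two-finger parallel gripper is mounted at the origin on the work surface. World frame = base frame: x ahead of the robot, y to its left, z up, the work surface at z = 0. Lengths are in mm, angles in rad, forces in N, time in s.
With the tool pointing down it reaches from about 300 to 775 mm from the base axis. Payload 14.6 kg.
Tool frame: the origin (TCP) lies on the centre line of the jaws, within the pads' length; the fingertips stand ahead of it and the grasp point (between the pads) is the TCP (manip.tip_reach is the z of the fingertips in the tool frame, in mm); z points along the fingers, y is the direction in which the jaws open and shut (so a half turn about z gives the same grasp; the last joint's range is limited). The gripper opens to 94 mm and grips with 3 to 60 N. Pads are 16 mm wide; open, the fingers measure 119 mm over their backs; the gripper's body (75 mm by 177 mm) begins 78 mm behind the grasp point.
Start: joints at [1.194, 0.3, 1.521, -0, 1.321, -0.067], TCP at [167.675, 523.808, 224.446] pointing down, gripper open.
Joint ranges: [-3.03, 3.03], [-0.79, 2.21], [0.23, 2.52], [-1.04, 4.18], [0, 3.07], [-2.55, 2.55]. Speed limits (rad/s): [2.22, 2.22, 2.57, 3.14, 3.14, 3.14].

## Interface

Orientations are given as [roll, pitch, yaw] about the fixed x, y, z axes, in that order (R = Rz(yaw) Ry(pitch) Rx(roll)).
In Python, from cell import manip, camera, search_frame, masks_of, tip_of gives the robot as it stands.
- The arm moves only by the tool send_rows, never from a script. Its argument "plan" is a list of rows, each an object with "travel": the shift along the tool's x, y, z in mm, a list of three; "delta_rot": the turn, a rotation vector about the tool's x, y, z in degrees, a list of three; "fingers": the gripper's target within -1 to 1 (shut at 1, half-way at 0, fully open at -1). In form: [{"travel": [dx, dy, dz], "delta_rot": [wx, wy, wz], "fingers": fingers}, ...]. A call has 1 to 20 rows; each row shifts and turns the commanded pose from where the row before left it, along the tool's axes as they then stand; what a row does not reach is not made up. A row lasts 1/8 s, in which the tool goes at most 62.5 mm and 10.7 degrees, less where a joint would pass 70% of its speed; a pose out of reach is approached as far as the arm can. A call is refused whole if a number of a shift passes 62.5 or a number of a turn 10.7, either way. A call with a gripper value outside its range is refused whole. The fingers move at their own pace and stop on an object; "grip_force" is the grip in N (left out, the last holds). Time passes only in rows, so rows that do not move let the fingers close. It gives the time, the measured TCP pose, the force and the opening at its end, in the units of the state.
- manip.read_state(): the state, without advancing time (a new reading comes with each control period).
- camera(name): name is "scene" or "top"; returns a dict with "color" (384x512x3 uint8, red, green, blue), "z_map" (384x512 float32, mm along the optical axis (not along the pixel's ray), 0 where there is no reading), "fov_y" (degrees; the focal length in pixels is half the picture's height over the tangent of half this angle, whatever the lens; pixels are square), "cx", "cy" (the principal point, pixels), "world_from_camera" (4x4, takes a point from camera to world coordinates). Camera axes: x right, y up, looking along -z (the intrinsics and any distortion apply to the point x, -y, -z); pixel columns grow to the right and rows downward; lengths in mm; the calibration is good to about 2 mm. A picture is of the moment at which its call begins.
- manip.sign_off(): hands the job in, once; it reports no verdict.
Trained networks look in the newest picture that a camera, given by its name, has taken for a name from the list of things; names that differ only in an ending like _2 or _b are one class to them, and where a whole thing is asked for, a point or a joint stands for the part that bears it (a point fixed in the world has none). Each returns a list of dicts, best first, with "confidence" (0 to 1); they miss things now and then, are a little off and sometimes report something else, mostly with a low value. They report only what shows in the picture. A call takes as long as a camera call. They do not tell look-alikes from the thing itself.
- search_frame(name, camera): "at" ([x, y, z] in mm, in the coordinates of the camera as it stood for that picture, good to about 4 mm: the middle of the surface that is visible of it).
- masks_of(name, camera): "region" (384x512 bool, what is visible of it).
- tip_of(name, camera): "at" ([x, y, z] in mm, in the coordinates of the camera as it stood for that picture, good to about 4 mm: a listed point, or the origin of a listed thing).
The state is a dict: "clock": time; "joints": joint angles; "qd": joint speeds; "effort": joint torques, N m; "eef_pos": TCP position; "eef_rot": TCP orientation; "wrist_force": force on the tool from outside, world axes, zero at the start; "moment": the same for the moment, N m; "finger_gap": finger opening in mm.
Only numpy, scipy, OpenCV 4.12 (cv2) and the standard library are available. Lean on these libraries where they do the work, as an engineer would, in place of code of your own. Each camera call takes 0.05 s, during which the arm holds its last target. There are 200 camera calls.

## Working session

There is one attempt and no reset: what is moved stays moved. The work goes in short steps, Python scripts to look and compute and a tool call to move; the robot and the scene stay as the last step left them, time stands still between calls to the robot, and variables do not carry over. Pictures are saved under pics/ and viewed, about 8 in all and at most 12, crops included, and the job is handed in when it is done.

Besides the shell and the picture viewer there is one more tool, called after "Call:" by a JSON object that holds its "method" and its "body". send_rows: Moves the arm, as the interface text tells. Its arguments: {"type":"object","properties":{"plan":{"type":"array"},"grip_force":{"type":"number"}},"required":["plan"]}

```bash
mkdir -p pics; ls; cat > h.py <<'E'
import numpy as np, cv2
from cell import manip, camera, search_frame, masks_of, tip_of
def w(c,p): return (np.array(c["world_from_camera"])@np.r_[p,1])[:3]
def pts(c):
    z=c["z_map"]; f=192/np.tan(np.radians(c["fov_y"]/2)); v,u=np.mgrid[:384,:512]
    P=np.stack([(u-c["cx"])/f*z,-(v-c["cy"])/f*z,-z],-1); M=np.array(c["world_from_camera"])
    return P@M[:3,:3].T+M[:3,3]
def save(c,n): cv2.imwrite("pics/"+n,c["color"][...,::-1])
E
python3 - <<'E'
from h import *
np.set_printoptions(precision=1,suppress=True)
print(manip.read_state(), manip.tip_reach)
ims=[]
for n in("scene","top"):
    c=camera(n); ims.append(c["color"]); print(n,c["fov_y"],c["cx"],c["cy"],np.array(c["world_from_camera"]))
    np.save(n+".npy",pts(c))
    for o in("case","drawer_pull","drawer_floor","nut1","nozzle","torch","tape"):
        print(o,[(w(c,d["at"]),round(d["confidence"],2)) for d in tip_of(o,n)][:7])
    print([(w(c,d["at"]),round(d["confidence"],2)) for d in search_frame("nut1",n)])
    cv2.imwrite(f"pics/{n}0.png",cv2.resize(c["color"][...,::-1],(768,576)))
E
```

```text
pics
{'clock': 0.0, 'joints': array([ 1.2,  0.3,  1.5, -0. ,  1.3, -0.1]), 'qd': array([ 0.,  0.,  0.,  0., -0.,  0.]), 'effort': array([  0. , -53.2, -35.3,   0.1,   0. ,  -0. ]), 'eef_pos': array([167.6, 523.6, 223.9]), 'eef_rot': array([-3.1, -0. ,  2.8]), 'wrist_force': array([0.3, 0.3, 0. ]), 'moment': array([ 0., -0., -0.]), 'finger_gap': 93.93215876295196} 19.0
scene 42.02565217965463 256.9162742276069 194.20209565985215 [[  -0.5   -0.7    0.5 1060.4]
 [   0.9   -0.4    0.3  206.1]
 [   0.     0.6    0.8  769.4]
 [   0.     0.     0.     1. ]]
case []
drawer_pull [(array([580.7, 239.2,  60.7]), 0.81)]
drawer_floor [(array([562.1, -48.6,  84.6]), 0.26)]
nut1 [(array([824.5,  20.5,  -0.9]), 0.65), (array([666.9,   4.4,  81.3]), 0.64), (array([ 761.2, -152.4,    2.2]), 0.61), (array([ 505.9, -107. ,   80.6]), 0.56), (array([758.6,  14.4,  -1. ]), 0.56), (array([609.2, -88.3,  85.6]), 0.52), (array([457.6, -19.6,  80. ]), 0.5)]
nozzle [(array([563.2, -50.5,  83.7]), 0.6)]
torch [(array([ 501.9, -219.7,   80.5]), 0.61)]
tape [(array([ 630.6, -239.5,   79.2]), 0.85), (array([610.4, 
[... 642 characters left out ...]
r_floor []
nut1 [(array([667. ,  -0. ,  79.4]), 0.56), (array([614.1, -80.8,  78.1]), 0.55), (array([ 761.1, -151.8,    1.2]), 0.54), (array([ 500.6, -105.1,   77. ]), 0.53), (array([755.1,  17.3,  -1.2]), 0.5), (array([776.6, -83.1,   1.5]), 0.49), (array([458.7, -24.3,  81.7]), 0.43)]
nozzle [(array([560.1, -48. ,  83.1]), 0.62), (array([ 500.9, -107.7,   78.6]), 0.52)]
torch [(array([ 504.8, -221.3,   77.8]), 0.73)]
tape [(array([ 635.5, -240.6,   78.5]), 0.83)]
[(array([573.6, 172.9,  13.1]), 0.71), (array([ 761.9, -149.8,   10.5]), 0.68), (array([459.9, -24.3,  92.8]), 0.63), (array([756.9,  18.9,  12.3]), 0.53), (array([666.8,  -1.5,  92.3]), 0.5), (array([614.6, -82.8,  93.1]), 0.45)]
```

View pics/top0.png

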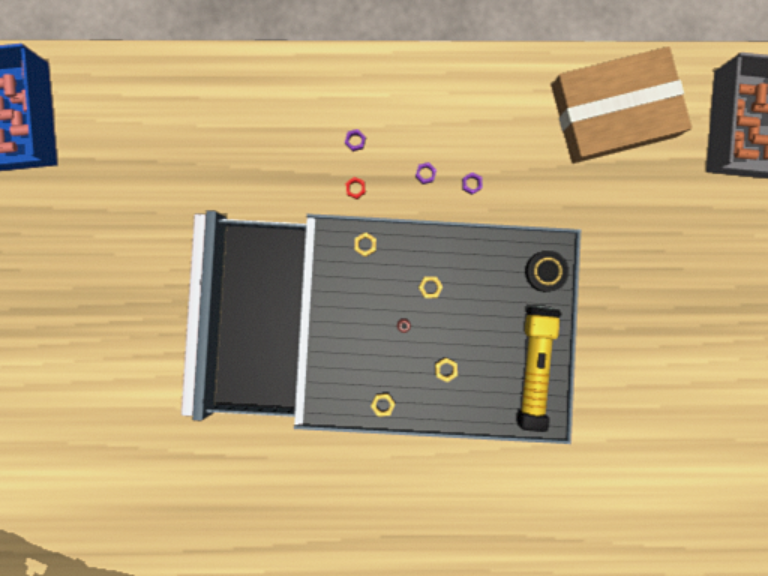

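View pics/scene0.png

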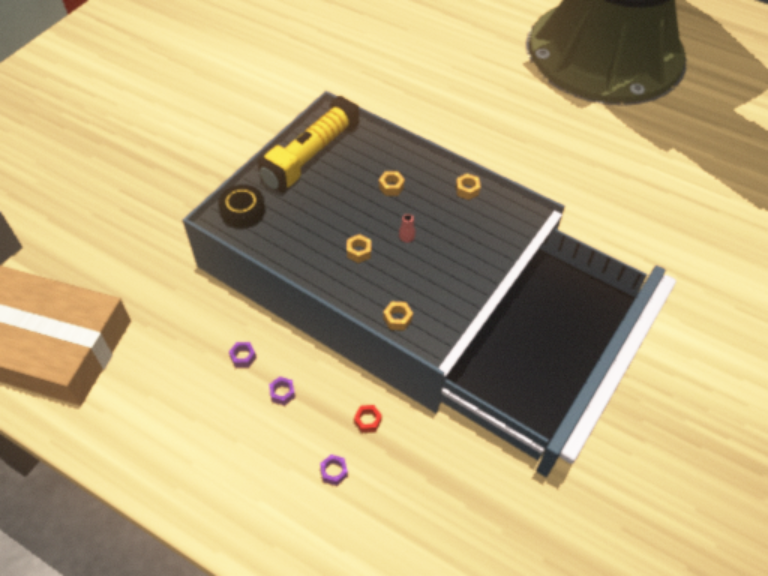

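The top view shows the four brass nuts at about px (365,244), (431,287), (446,370) and (383,405), with the nozzle at (404,325). The drawer is open towards the left, which is world +y. Torch and tape are at the back, and the purple and red look-alikes lie on the bench. Next I'll fit the case frame and put everything into it.

```bash
cat > fr.py <<'E'
from h import *
np.set_printoptions(precision=1,suppress=True)
def look():
    c=camera("top"); return c,pts(c),cv2.cvtColor(c["color"],cv2.COLOR_RGB2HSV)
def blobs(c,P,hsv,C,R,zmin=-50):
    m=cv2.inRange(hsv,(15,90,90),(35,255,255))
    L=(P-C)@R  # case coordinates (row vectors)
    m=m*((abs(L[...,0])<139)&(L[...,1]>-178)&(L[...,1]<330)).astype(np.uint8)
    n,l,s,ce=cv2.connectedComponentsWithStats(m)
    return [(s[i,4],L[l==i].min(0)*.5+L[l==i].max(0)*.5) for i in range(1,n) if s[i,4]>25]
E
python3 - <<'E'
from fr import *
c,P,hsv=look()
m=(P[...,2]>74)&(P[...,2]<97)&(P[...,1]<110)&(P[...,0]>380)&(P[...,0]<760)
m=cv2.morphologyEx(m.astype(np.uint8),cv2.MORPH_OPEN,np.ones((5,5)))
r=cv2.minAreaRect(P[m>0][:,:2].astype(np.float32)); print(r, np.median(P[m>0][:,2]))
b=cv2.boxPoints(r); print(b)
b=b[np.argsort(b[:,1])]; back,front=b[:2].mean(0),b[2:].mean(0)
y=(front-back)/np.linalg.norm(front-back); x=np.array([y[1],-y[0]])
yaw=np.arctan2(y[1],y[0]); C=np.r_[(back+front)/2,0]; R=np.array([[x[0],y[0],0],[x[1],y[1],0],[0,0,1]])
print("C",C,"yaw",yaw); np.savez("case.npz",C=C,R=R)
for s in blobs(c,P,hsv,C,R): print(s)
for o in [(560.1,-48),(667,-1),(614,-82),(501,-106),(459.5,-24),(575.4,237.6),(580,239)]: print(o,(np.r_[o,0]-C)@R)
L=(P-C)@R
k=(abs(L[...,0])<60)&(L[...,1]>240)&(L[...,2]>40); print("pull y",np.percentile(L[k][:,1],[1,50,99]),np.percentile(L[k][:,2],[1,50,99]))
s=manip.read_state(); print(s["eef_pos"],s["eef_rot"].round(3),"tcp in case",(s["eef_pos"]-C)@R, "turn deg",np.degrees(yaw-s["eef_rot"][2]))
E
```

```text
((558.4617919921875, -95.29939270019531), (361.0738220214844, 280.7125244140625), 86.87188720703125) 79.57726781837039
[[ 408.5 -267.9]
 [ 688.8 -283.2]
 [ 708.5   77.3]
 [ 428.2   92.6]]
C [558.5 -95.3   0. ] yaw 1.5162004
(np.int32(128), array([104.6, 101.8,  86.8]))
(np.int32(131), array([ 62.3, -41.1, 541.2]))
(np.int32(126), array([53.4, 13.5, 86.9]))
(np.int32(1086), array([-38.9, -38.8, 533. ]))
(np.int32(134), array([-53.5, -12.9,  88.1]))
(np.int32(130), array([-103.7,   66.9,   86.8]))
(560.1, -48) [-0.9 47.3  0. ]
(667, -1) [103.2 100.1   0. ]
(614, -82) [54.7 16.3  0. ]
(501, -106) [-56.8 -13.8   0. ]
(459.5, -24) [-102.7   65.8    0. ]
(575.4, 237.6) [ -1.3 333.3   0. ]
(580, 239) [  3.3 335.    0. ]
pull y [302.5 313.7 332.3] [41.5 67.7 72.6]
[167.7 523.8 224.4] [-3.1  0.   2.8] tcp in case [-424.   596.8  224.4] turn deg -75.38271840512104
```

Call:
{"method": "send_rows", "body": {"plan": [{"travel": [0,0,0],"delta_rot": [0,0,9.42],"fingers": 0.66},{"travel": [0,0,0],"delta_rot": [0,0,9.42],"fingers": 0.66},{"travel": [0,0,0],"delta_rot": [0,0,9.42],"fingers": 0.66},{"travel": [0,0,0],"delta_rot": [0,0,9.42],"fingers": 0.66},{"travel": [0,0,0],"delta_rot": [0,0,9.42],"fingers": 0.66},{"travel": [0,0,0],"delta_rot": [0,0,9.42],"fingers": 0.66},{"travel": [0,0,0],"delta_rot": [0,0,9.42],"fingers": 0.66},{"travel": [0,0,0],"delta_rot": [0,0,9.42],"fingers": 0.66}]}}

```text
clock: 1.95
eef_pos: [167.7, 523.8, 224.5]
eef_rot: [-3.142, -0.0, 1.511]
wrist_force: [-0.5, 1.0, -0.8]
finger_gap: 18.2
```

Call:
{"method": "send_rows", "body": {"plan": [{"travel": [-28,28,0],"delta_rot": [0,0,0],"fingers": 0.66},{"travel": [-28,28,0],"delta_rot": [0,0,0],"fingers": 0.66},{"travel": [-28,28,0],"delta_rot": [0,0,0],"fingers": 0.66},{"travel": [-28,28,0],"delta_rot": [0,0,0],"fingers": 0.66},{"travel": [-28,28,0],"delta_rot": [0,0,0],"fingers": 0.66},{"travel": [-28,28,0],"delta_rot": [0,0,0],"fingers": 0.66},{"travel": [-28,28,0],"delta_rot": [0,0,0],"fingers": 0.66},{"travel": [-28,28,0],"delta_rot": [0,0,0],"fingers": 0.66},{"travel": [-28,28,0],"delta_rot": [0,0,0],"fingers": 0.66},{"travel": [-28,28,0],"delta_rot": [0,0,0],"fingers": 0.66},{"travel": [-28,28,0],"delta_rot": [0,0,0],"fingers": 0.66},{"travel": [-28,28,0],"delta_rot": [0,0,0],"fingers": 0.66},{"travel": [-28,28,0],"delta_rot": [0,0,0],"fingers": 0.66},{"travel": [-28,28,0],"delta_rot": [0,0,0],"fingers": 0.66},{"travel": [-28,28,0],"delta_rot": [0,0,0],"fingers": 0.66},{"travel": [-28,28,0],"delta_rot": [0,0,0],"fingers": 0.66},{"travel": [-28,28,0],"delta_rot": [0,0,0],"fingers": 0.66},{"travel": [-28,28,0],"delta_rot": [0,0,0],"fingers": 0.66},{"travel": [-28,24,0],"delta_rot": [0,0,0],"fingers": 0.66},{"travel": [0,0,0],"delta_rot": [0,0,0],"fingers": 0.66}]}}

```text
clock: 4.45
eef_pos: [666.6, -38.0, 223.5]
eef_rot: [-3.141, 0.0, 1.514]
wrist_force: [-1.6, 0.3, -0.3]
finger_gap: 16.3
```

```bash
cat > st.py <<'E'
from fr import *
d=np.load("case.npz"); s=manip.read_state()
print(s["clock"],"case tcp",(s["eef_pos"]-d["C"])@d["R"],"rot",s["eef_rot"].round(3),"F",s["wrist_force"],"gap",s["finger_gap"])
E
python3 st.py
```

```text
4.45 case tcp [104.9  63.1 223.5] rot [-3.1  0.   1.5] F [-1.6  0.3 -0.3] gap 16.250318267195553
```

Call:
{"method": "send_rows", "body": {"plan": [{"travel": [0,0,35],"delta_rot": [0,0,0],"fingers": 0.66},{"travel": [0,0,35],"delta_rot": [0,0,0],"fingers": 0.66},{"travel": [0,0,30],"delta_rot": [0,0,0],"fingers": 0.66},{"travel": [0,0,19],"delta_rot": [0,0,0],"fingers": 0.66},{"travel": [5,0,0],"delta_rot": [0,0,0],"fingers": 0.66},{"travel": [10,0,0],"delta_rot": [0,0,0],"fingers": 0.66},{"travel": [12,0,0],"delta_rot": [0,0,0],"fingers": 0.66},{"travel": [12,0,0],"delta_rot": [0,0,0],"fingers": 0.66},{"travel": [12,0,0],"delta_rot": [0,0,0],"fingers": 0.66},{"travel": [12,0,0],"delta_rot": [0,0,0],"fingers": 0.66},{"travel": [12,0,0],"delta_rot": [0,0,0],"fingers": 0.66},{"travel": [12,0,0],"delta_rot": [0,0,0],"fingers": 0.66},{"travel": [10,0,0],"delta_rot": [0,0,0],"fingers": 0.66},{"travel": [10,0,0],"delta_rot": [0,0,0],"fingers": 0.66},{"travel": [8,0,0],"delta_rot": [0,0,0],"fingers": 0.66},{"travel": [8,0,0],"delta_rot": [0,0,0],"fingers": 0.66},{"travel": [0,0,0],"delta_rot": [0,0,0],"fingers": 0.66},{"travel": [0,0,0],"delta_rot": [0,0,0],"fingers": 0.66}]}}

```text
clock: 6.7
eef_pos: [672.7, 86.6, 105.4]
eef_rot: [-3.141, 0.0, 1.516]
wrist_force: [-0.2, -0.4, -0.0]
finger_gap: 16.1
```

```bash
python3 - <<'E'
import st
from fr import *
c=camera("scene"); P=pts(c); save(c,"s1.png")
E
```

```text
6.7 case tcp [104.1 187.9 105.4] rot [-3.1  0.   1.5] F [-0.2 -0.4 -0. ] gap 16.122059540094913
```

View pics/s1.png

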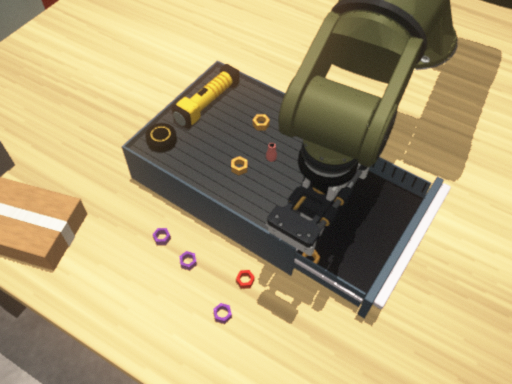

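Nut A shows at about px (313,257), just past the front edge beside the fingers. The nozzle is still standing. I'll lift, move behind nut B, and look again.

Call:
{"method": "send_rows", "body": {"plan": [{"travel": [0,0,-30],"delta_rot": [0,0,0],"fingers": 0.66},{"travel": [0,0,-30],"delta_rot": [0,0,0],"fingers": 0.66},{"travel": [-30,-7,0],"delta_rot": [0,0,0],"fingers": 0.66},{"travel": [-30,-7,0],"delta_rot": [0,0,0],"fingers": 0.66},{"travel": [-30,-7,0],"delta_rot": [0,0,0],"fingers": 0.66},{"travel": [-30,-7,0],"delta_rot": [0,0,0],"fingers": 0.66},{"travel": [-30,-7,0],"delta_rot": [0,0,0],"fingers": 0.66},{"travel": [-30,-7,0],"delta_rot": [0,0,0],"fingers": 0.66},{"travel": [-30,-7,0],"delta_rot": [0,0,0],"fingers": 0.66},{"travel": [0,0,0],"delta_rot": [0,0,0],"fingers": 0.66}]}}

```text
clock: 8.0
eef_pos: [611.9, -122.2, 165.6]
eef_rot: [3.141, 0.0, 1.514]
wrist_force: [-0.7, -0.0, -0.1]
finger_gap: 16.2
```

```bash
python3 - <<'E'
import st
from fr import *
d=np.load("case.npz"); 
for n in ("scene","top"):
    c=camera(n)
    print(n,[((w(c,q["at"])-d["C"])@d["R"],round(q["confidence"],2)) for q in search_frame("nut1",n) if w(c,q["at"])[0]<715])
    save(c,n+"2.png")
E
```

```text
8.0 case tcp [ 54.8 -23.9 165.6] rot [3.1 0.  1.5] F [-0.7 -0.  -0.1] gap 16.175538418806028
scene [(array([48.8, 11.3, 98.3]), 0.72), (array([-102.7,   70. ,   88.1]), 0.66), (array([-44.9, -14.1,  92.3]), 0.49), (array([ 99.3, 196.6,  31.3]), 0.43)]
top []
```

View pics/scene2.png

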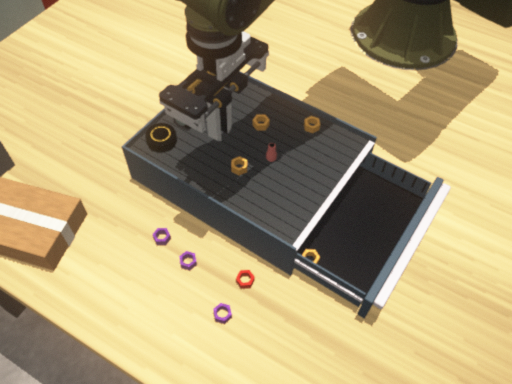

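Nut A is lying in the drawer at px (311,257), with its top about 30 mm above the bench. Next I'll sweep B.

Call:
{"method": "send_rows", "body": {"plan": [{"travel": [0,0,25],"delta_rot": [0,0,0],"fingers": 0.66},{"travel": [0,0,25],"delta_rot": [0,0,0],"fingers": 0.66},{"travel": [0,0,10],"delta_rot": [0,0,0],"fingers": 0.66},{"travel": [5,0,0],"delta_rot": [0,0,0],"fingers": 0.66},{"travel": [10,0,0],"delta_rot": [0,0,0],"fingers": 0.66},{"travel": [15,0,0],"delta_rot": [0,0,0],"fingers": 0.66},{"travel": [15,0,0],"delta_rot": [0,0,0],"fingers": 0.66},{"travel": [15,0,0],"delta_rot": [0,0,0],"fingers": 0.66},{"travel": [15,0,0],"delta_rot": [0,0,0],"fingers": 0.66},{"travel": [15,0,0],"delta_rot": [0,0,0],"fingers": 0.66},{"travel": [15,0,0],"delta_rot": [0,0,0],"fingers": 0.66},{"travel": [15,0,0],"delta_rot": [0,0,0],"fingers": 0.66},{"travel": [15,0,0],"delta_rot": [0,0,0],"fingers": 0.66},{"travel": [15,0,0],"delta_rot": [0,0,0],"fingers": 0.66},{"travel": [15,0,0],"delta_rot": [0,0,0],"fingers": 0.66},{"travel": [15,0,0],"delta_rot": [0,0,0],"fingers": 0.66},{"travel": [10,0,0],"delta_rot": [0,0,0],"fingers": 0.66},{"travel": [10,0,0],"delta_rot": [0,0,0],"fingers": 0.66},{"travel": [8,0,0],"delta_rot": [0,0,0],"fingers": 0.66},{"travel": [4,0,0],"delta_rot": [0,0,0],"fingers": 0.66}]}}

```text
clock: 10.7
eef_pos: [623.9, 91.8, 105.4]
eef_rot: [-3.141, -0.0, 1.517]
wrist_force: [0.2, -0.2, -0.6]
finger_gap: 15.9
```

```bash
python3 st.py
```

```text
10.7 case tcp [ 55.1 190.4 105.4] rot [-3.1 -0.   1.5] F [ 0.2 -0.2 -0.6] gap 15.868159536907259
```

Call:
{"method": "send_rows", "body": {"plan": [{"travel": [0,0,0],"delta_rot": [0,0,0],"fingers": 0.66},{"travel": [0,0,-30],"delta_rot": [0,0,0],"fingers": 0.66},{"travel": [0,0,-30],"delta_rot": [0,0,0],"fingers": 0.66},{"travel": [-30,-13.7,0],"delta_rot": [0,0,0],"fingers": 0.66},{"travel": [-30,-13.7,0],"delta_rot": [0,0,0],"fingers": 0.66},{"travel": [-30,-13.7,0],"delta_rot": [0,0,0],"fingers": 0.66},{"travel": [-30,-13.7,0],"delta_rot": [0,0,0],"fingers": 0.66},{"travel": [-30,-13.7,0],"delta_rot": [0,0,0],"fingers": 0.66},{"travel": [-30,-13.7,0],"delta_rot": [0,0,0],"fingers": 0.66},{"travel": [-30,-13.7,0],"delta_rot": [0,0,0],"fingers": 0.66},{"travel": [-30,-13.7,0],"delta_rot": [0,0,0],"fingers": 0.66},{"travel": [0,0,0],"delta_rot": [0,0,0],"fingers": 0.66}]}}

```text
clock: 12.2
eef_pos: [500.7, -143.9, 165.6]
eef_rot: [3.141, 0.0, 1.514]
wrist_force: [-0.6, 0.2, -0.2]
finger_gap: 16.0
```

```bash
python3 - <<'E'
import st
from fr import *
d=np.load("case.npz"); 
for n in ("scene",):
    c=camera(n)
    print(n,[((w(c,q["at"])-d["C"])@d["R"],round(q["confidence"],2)) for o in("nut1","nozzle") for q in search_frame(o,n) if w(c,q["at"])[0]<715])
E
```

```text
12.2 case tcp [-55.  -51.7 165.6] rot [3.1 0.  1.5] F [-0.6  0.2 -0.2] gap 15.982905861770487
scene [(array([ 55.6, 195.7,  30.7]), 0.68), (array([-46.8, -14.7,  92.9]), 0.62), (array([-98.1,  67.6,  89.4]), 0.57), (array([  8. ,  48.9, 101.6]), 0.64)]
```

Call:
{"method": "send_rows", "body": {"plan": [{"travel": [0,0,25],"delta_rot": [0,0,0],"fingers": 0.66},{"travel": [0,0,25],"delta_rot": [0,0,0],"fingers": 0.66},{"travel": [0,0,10],"delta_rot": [0,0,0],"fingers": 0.66},{"travel": [5,0,0],"delta_rot": [0,0,0],"fingers": 0.66},{"travel": [10,0,0],"delta_rot": [0,0,0],"fingers": 0.66},{"travel": [18,0,0],"delta_rot": [0,0,0],"fingers": 0.66},{"travel": [18,0,0],"delta_rot": [0,0,0],"fingers": 0.66},{"travel": [18,0,0],"delta_rot": [0,0,0],"fingers": 0.66},{"travel": [18,0,0],"delta_rot": [0,0,0],"fingers": 0.66},{"travel": [18,0,0],"delta_rot": [0,0,0],"fingers": 0.66},{"travel": [18,0,0],"delta_rot": [0,0,0],"fingers": 0.66},{"travel": [18,0,0],"delta_rot": [0,0,0],"fingers": 0.66},{"travel": [18,0,0],"delta_rot": [0,0,0],"fingers": 0.66},{"travel": [18,0,0],"delta_rot": [0,0,0],"fingers": 0.66},{"travel": [18,0,0],"delta_rot": [0,0,0],"fingers": 0.66},{"travel": [18,0,0],"delta_rot": [0,0,0],"fingers": 0.66},{"travel": [10,0,0],"delta_rot": [0,0,0],"fingers": 0.66},{"travel": [9,0,0],"delta_rot": [0,0,0],"fingers": 0.66},{"travel": [8,0,0],"delta_rot": [0,0,0],"fingers": 0.66},{"travel": [0,0,0],"delta_rot": [0,0,0],"fingers": 0.66}]}}

```text
clock: 14.85
eef_pos: [514.5, 97.7, 105.4]
eef_rot: [-3.142, 0.0, 1.517]
wrist_force: [0.6, -0.3, 0.1]
finger_gap: 15.8
```

```bash
python3 st.py
```

```text
14.85 case tcp [-54.5 190.3 105.4] rot [-3.1  0.   1.5] F [ 0.6 -0.3  0.1] gap 15.786538479545628
```

Call:
{"method": "send_rows", "body": {"plan": [{"travel": [0,0,0],"delta_rot": [0,0,0],"fingers": 0.66},{"travel": [0,0,-30],"delta_rot": [0,0,0],"fingers": 0.66},{"travel": [0,0,-30],"delta_rot": [0,0,0],"fingers": 0.66},{"travel": [-26.7,-8,0],"delta_rot": [0,0,0],"fingers": 0.66},{"travel": [-26.7,-8,0],"delta_rot": [0,0,0],"fingers": 0.66},{"travel": [-26.7,-8,0],"delta_rot": [0,0,0],"fingers": 0.66},{"travel": [-26.7,-8,0],"delta_rot": [0,0,0],"fingers": 0.66},{"travel": [-26.7,-8,0],"delta_rot": [0,0,0],"fingers": 0.66},{"travel": [-26.7,-8,0],"delta_rot": [0,0,0],"fingers": 0.66},{"travel": [0,0,0],"delta_rot": [0,0,0],"fingers": 0.66}]}}

```text
clock: 16.1
eef_pos: [457.4, -61.3, 165.6]
eef_rot: [3.141, 0.0, 1.514]
wrist_force: [0.5, 0.1, -0.4]
finger_gap: 15.7
```

```bash
python3 - <<'E'
import st
from fr import *
d=np.load("case.npz"); 
for n in ("scene",):
    c=camera(n); save(c,"s3.png")
    print(n,[((w(c,q["at"])-d["C"])@d["R"],round(q["confidence"],2)) for o in("nut1","nozzle") for q in search_frame(o,n) if w(c,q["at"])[0]<715])
E
```

```text
16.1 case tcp [-102.7   28.4  165.6] rot [3.1 0.  1.5] F [ 0.5  0.1 -0.4] gap 15.670350902089188
scene [(array([-97. ,  70.5,  90.6]), 0.55), (array([ 55.5, 195.9,  28. ]), 0.5), (array([-50. , 203.8,  26.1]), 0.5), (array([  5.5, 260.5,  14.1]), 0.21)]
```

View pics/s3.png

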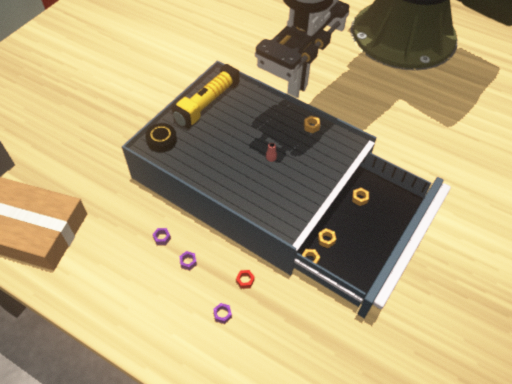

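Three nuts are in the drawer at px (311,257), (327,238) and (360,197). The nozzle is upright at (271,152). Next I'll sweep D.

Call:
{"method": "send_rows", "body": {"plan": [{"travel": [0,0,25],"delta_rot": [0,0,0],"fingers": 0.66},{"travel": [0,0,25],"delta_rot": [0,0,0],"fingers": 0.66},{"travel": [0,0,10],"delta_rot": [0,0,0],"fingers": 0.66},{"travel": [5,0,0],"delta_rot": [0,0,0],"fingers": 0.66},{"travel": [10,0,0],"delta_rot": [0,0,0],"fingers": 0.66},{"travel": [15,0,0],"delta_rot": [0,0,0],"fingers": 0.66},{"travel": [15,0,0],"delta_rot": [0,0,0],"fingers": 0.66},{"travel": [15,0,0],"delta_rot": [0,0,0],"fingers": 0.66},{"travel": [15,0,0],"delta_rot": [0,0,0],"fingers": 0.66},{"travel": [15,0,0],"delta_rot": [0,0,0],"fingers": 0.66},{"travel": [15,0,0],"delta_rot": [0,0,0],"fingers": 0.66},{"travel": [15,0,0],"delta_rot": [0,0,0],"fingers": 0.66},{"travel": [15,0,0],"delta_rot": [0,0,0],"fingers": 0.66},{"travel": [10,0,0],"delta_rot": [0,0,0],"fingers": 0.66},{"travel": [9,0,0],"delta_rot": [0,0,0],"fingers": 0.66},{"travel": [8,0,0],"delta_rot": [0,0,0],"fingers": 0.66},{"travel": [0,0,0],"delta_rot": [0,0,0],"fingers": 0.66},{"travel": [0,0,-30],"delta_rot": [0,0,0],"fingers": 0.66},{"travel": [0,0,-30],"delta_rot": [0,0,0],"fingers": 0.66}]}}

```text
clock: 18.62
eef_pos: [466.5, 101.5, 166.1]
eef_rot: [-3.141, 0.0, 1.516]
wrist_force: [-0.4, -0.0, 0.8]
finger_gap: 15.9
```

```bash
python3 st.py
```

```text
18.625 case tcp [-102.6  191.4  166.1] rot [-3.1  0.   1.5] F [-0.4 -0.   0.8] gap 15.934734103649422
```

Call:
{"method": "send_rows", "body": {"plan": [{"travel": [23,12.9,0],"delta_rot": [0,0,0],"fingers": 0.66},{"travel": [23,12.9,0],"delta_rot": [0,0,0],"fingers": 0.66},{"travel": [23,12.9,0],"delta_rot": [0,0,0],"fingers": 0.66},{"travel": [23,12.9,0],"delta_rot": [0,0,0],"fingers": 0.66},{"travel": [23,12.9,0],"delta_rot": [0,0,0],"fingers": 0.66},{"travel": [23,12.9,0],"delta_rot": [0,0,0],"fingers": 0.66},{"travel": [23,12.9,0],"delta_rot": [0,0,0],"fingers": 0.66},{"travel": [23,12.9,0],"delta_rot": [0,0,0],"fingers": 0.66},{"travel": [0,0,0],"delta_rot": [0,0,0],"fingers": 0.66}]}}

```text
clock: 19.75
eef_pos: [579.9, 280.5, 164.8]
eef_rot: [-3.141, 0.0, 1.517]
wrist_force: [0.1, -0.2, 0.5]
finger_gap: 15.6
```

```bash
python3 - <<'E'
import st
from fr import *
d=np.load("case.npz"); 
for n in ("scene","top"):
    c=camera(n); save(c,n+"4.png")
    for o in("nut1","drawer_pull","nozzle"):
      print(n,o,[((w(c,q["at"])-d["C"])@d["R"],round(q["confidence"],2)) for q in (tip_of if o[0]=="d" else search_frame)(o,n) if w(c,q["at"])[0]<715])
E
```

```text
19.75 case tcp [  0.9 376.4 164.8] rot [-3.1  0.   1.5] F [ 0.1 -0.2  0.5] gap 15.63663284921505
scene nut1 [(array([ 53.1, 193.6,  32.2]), 0.72), (array([-101.9,  206. ,   22.8]), 0.5), (array([-50.6, 205.5,  29.1]), 0.47), (array([100.4, 195.1,  30.6]), 0.43)]
scene drawer_pull [(array([  0.4, 334. ,  61.3]), 0.87)]
scene nozzle [(array([  8.6,  49.4, 101.5]), 0.44)]
top nut1 [(array([-59.8, 201.9,  25.1]), 0.49), (array([ 54.6, 201.5,  28.7]), 0.4), (array([ -0.7, 268. ,  12.7]), 0.17)]
top drawer_pull [(array([  0.8, 333.3,  62.9]), 0.73)]
top nozzle [(array([  2.4,  49.3, 113.4]), 0.62)]
```

View pics/scene4.png

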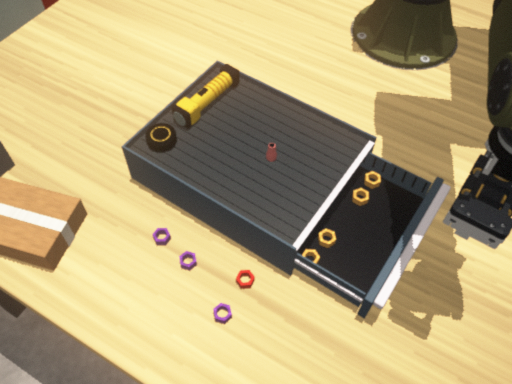

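All four nuts lie in the drawer at px (373,179), (361,196), (327,237) and (311,257). The pull is at case y of about 334, so the drawer is open about 124 mm. Next I'll go down and push it shut gently.

Call:
{"method": "send_rows", "body": {"plan": [{"travel": [0,0,30],"delta_rot": [0,0,0],"fingers": 0.66},{"travel": [0,0,30],"delta_rot": [0,0,0],"fingers": 0.66},{"travel": [0,0,24],"delta_rot": [0,0,0],"fingers": 0.66},{"travel": [0,0,12],"delta_rot": [0,0,0],"fingers": 0.66},{"travel": [-10,0,0],"delta_rot": [0,0,0],"fingers": 0.66},{"travel": [-10,0,0],"delta_rot": [0,0,0],"fingers": 0.66},{"travel": [-5,0,0],"delta_rot": [0,0,0],"fingers": 0.66},{"travel": [-5,0,0],"delta_rot": [0,0,0],"fingers": 0.66},{"travel": [-5,0,0],"delta_rot": [0,0,0],"fingers": 0.66},{"travel": [-7,0,0],"delta_rot": [0,0,0],"fingers": 0.66},{"travel": [-8,0,0],"delta_rot": [0,0,0],"fingers": 0.66},{"travel": [-8,0,0],"delta_rot": [0,0,0],"fingers": 0.66},{"travel": [-8,0,0],"delta_rot": [0,0,0],"fingers": 0.66},{"travel": [-8,0,0],"delta_rot": [0,0,0],"fingers": 0.66},{"travel": [-8,0,0],"delta_rot": [0,0,0],"fingers": 0.66},{"travel": [-8,0,0],"delta_rot": [0,0,0],"fingers": 0.66},{"travel": [-8,0,0],"delta_rot": [0,0,0],"fingers": 0.66},{"travel": [-8,0,0],"delta_rot": [0,0,0],"fingers": 0.66},{"travel": [-8,0,0],"delta_rot": [0,0,0],"fingers": 0.66},{"travel": [0,0,0],"delta_rot": [0,0,0],"fingers": 0.66}]}}

```text
clock: 22.65
eef_pos: [573.4, 165.2, 69.3]
eef_rot: [-3.141, 0.001, 1.516]
wrist_force: [0.1, 1.1, -0.6]
finger_gap: 16.2
```

```bash
python3 - <<'E'
import st
from fr import *
d=np.load("case.npz"); 
for n in ("scene",):
    c=camera(n)
    for o in("nut1","drawer_pull"):
      print(n,o,[((w(c,q["at"])-d["C"])@d["R"],round(q["confidence"],2)) for q in (tip_of if o[0]=="d" else search_frame)(o,n) if w(c,q["at"])[0]<715])
E
```

```text
22.65 case tcp [  0.7 260.9  69.3] rot [-3.1  0.   1.5] F [ 0.1  1.1 -0.6] gap 16.19472408987306
scene nut1 []
scene drawer_pull [(array([ -0.4, 253.4,  62.1]), 0.56)]
```

Call:
{"method": "send_rows", "body": {"plan": [{"travel": [-5,0,0],"delta_rot": [0,0,0],"fingers": 0.66},{"travel": [-7,0,0],"delta_rot": [0,0,0],"fingers": 0.66},{"travel": [-7,0,0],"delta_rot": [0,0,0],"fingers": 0.66},{"travel": [-7,0,0],"delta_rot": [0,0,0],"fingers": 0.66},{"travel": [-7,0,0],"delta_rot": [0,0,0],"fingers": 0.66},{"travel": [-4,0,0],"delta_rot": [0,0,0],"fingers": 0.66},{"travel": [-2,0,0],"delta_rot": [0,0,0],"fingers": 0.66},{"travel": [-2,0,0],"delta_rot": [0,0,0],"fingers": 0.66},{"travel": [-1,0,0],"delta_rot": [0,0,0],"fingers": 0.66},{"travel": [0,0,0],"delta_rot": [0,0,0],"fingers": 0.66},{"travel": [0,0,0],"delta_rot": [0,0,0],"fingers": 0.66}]}}

```text
clock: 24.18
eef_pos: [571.3, 124.1, 69.6]
eef_rot: [3.141, 0.0, 1.517]
wrist_force: [0.0, 0.7, -0.2]
finger_gap: 16.4
```

```bash
python3 st.py
```

```text
24.175 case tcp [  0.9 219.7  69.6] rot [3.1 0.  1.5] F [ 0.   0.7 -0.2] gap 16.423615228604014
```

Not against the stop yet, so I'll continue in 1 mm steps and watch the force.

Call:
{"method": "send_rows", "body": {"plan": [{"travel": [-1,0,0],"delta_rot": [0,0,0],"fingers": 0.66},{"travel": [-1,0,0],"delta_rot": [0,0,0],"fingers": 0.66},{"travel": [0,0,0],"delta_rot": [0,0,0],"fingers": 0.66}]}}

```text
clock: 24.55
eef_pos: [571.3, 123.3, 69.6]
eef_rot: [3.141, -0.002, 1.517]
wrist_force: [1.0, 11.5, -2.5]
finger_gap: 15.7
```

Call:
{"method": "send_rows", "body": {"plan": [{"travel": [-1,0,0],"delta_rot": [0,0,0],"fingers": 0.66},{"travel": [0,0,0],"delta_rot": [0,0,0],"fingers": 0.66}]}}

```text
clock: 24.8
eef_pos: [571.3, 123.3, 69.7]
eef_rot: [3.14, -0.003, 1.517]
wrist_force: [1.6, 17.0, -2.5]
finger_gap: 16.1
```

Call:
{"method": "send_rows", "body": {"plan": [{"travel": [-1,0,0],"delta_rot": [0,0,0],"fingers": 0.66},{"travel": [0,0,0],"delta_rot": [0,0,0],"fingers": 0.66}]}}

```text
clock: 25.05
eef_pos: [571.3, 123.2, 69.7]
eef_rot: [3.14, -0.005, 1.517]
wrist_force: [1.8, 23.6, -3.0]
finger_gap: 16.3
```

The force climbed to 23.6 N with no further movement, so the drawer is hard against its stop. I'll back off and check.

Call:
{"method": "send_rows", "body": {"plan": [{"travel": [5,0,0],"delta_rot": [0,0,0],"fingers": 0.66},{"travel": [15,0,0],"delta_rot": [0,0,0],"fingers": 0.66},{"travel": [30,0,0],"delta_rot": [0,0,0],"fingers": 0.66},{"travel": [30,0,0],"delta_rot": [0,0,0],"fingers": 0.66},{"travel": [30,0,-30],"delta_rot": [0,0,0],"fingers": 0.66},{"travel": [0,0,-30],"delta_rot": [0,0,0],"fingers": 0.66},{"travel": [0,0,0],"delta_rot": [0,0,0],"fingers": 0.66}]}}

```text
clock: 25.92
eef_pos: [577.8, 231.0, 131.7]
eef_rot: [3.138, -0.001, 1.517]
wrist_force: [-0.5, -0.3, -0.3]
finger_gap: 15.7
```

```bash
python3 - <<'E'
import st
from fr import *
d=np.load("case.npz"); 
for n in ("scene","top"):
    c=camera(n); save(c,n+"5.png")
    for o in("drawer_pull","nozzle","torch","tape"):
      print(n,o,[((w(c,q["at"])-d["C"])@d["R"],w(c,q["at"]),round(q["confidence"],2)) for q in tip_of(o,n)][:1])
E
```

```text
25.925 case tcp [  1.5 326.8 131.7] rot [ 3.1 -0.   1.5] F [-0.5 -0.3 -0.3] gap 15.743298538292937
scene drawer_pull [(array([  1.6, 209.7,  63.7]), array([571.5, 114. ,  63.7]), 0.87)]
scene nozzle [(array([ 2.2, 46. , 81.6]), array([563.2, -49.4,  81.6]), 0.61)]
scene torch [(array([ -48.5, -129.2,   80.1]), array([ 503. , -221.7,   80.1]), 0.68)]
scene tape [(array([  82.8, -139.4,   78.6]), array([ 633.6, -239. ,   78.6]), 0.94)]
top drawer_pull [(array([ -2.2, 210.9,  64.2]), array([567.8, 115.4,  64.2]), 0.78)]
top nozzle [(array([ 2.5, 48.8, 81.2]), array([563.6, -46.7,  81.2]), 0.44)]
top torch [(array([ -48.6, -129.2,   78.1]), array([ 502.9, -221.6,   78.1]), 0.73)]
top tape []
```

View pics/scene5.png

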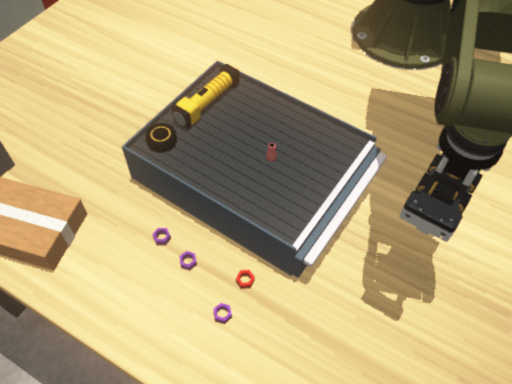

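The drawer is shut, with the pull at case y of about 210. The nozzle stands at px (271,152), torch and tape are where they were, and the arm is clear. Handing in.

```bash
python3 -c "from cell import manip; print(manip.sign_off())"
```

```text
the job is handed in; nothing more can be done
None
```

I swept the four brass nuts one at a time along straight lanes off the front edge into the drawer, then pushed the drawer shut at about 65 mm/s or less. I handed the job in at about 26 s of the 64 s allowed; hand-in gave no verdict.

- **Nuts:** all four were seen lying in the drawer just before I closed it. They can't be seen now that it is shut.
- **Drawer:** it stopped hard with the force climbing to 23.6 N. The pull then measured 209.7 mm and 210.9 mm in front of the case origin, against 210 mm when fully shut.
- **Torch, tape and nozzle:** the nozzle is upright, and all three measured within about 4 mm of where they began, which is the accuracy of the measurement. In the last check the top camera missed the tape, so its position comes from the scene camera only.
- **Look-alikes and arm:** I did not touch the purple and red look-alikes. The arm ended clear of everything.

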